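# Seat the stage plate on its two pins

### The arm

A 6-joint arm with a two-finger parallel gripper is mounted at the origin on the work surface. World frame = base frame: x ahead of the robot, y to its left, z up, the work surface at z = 0. Lengths are in m, angles in rad, forces in N, time in s.
With the tool pointing down it reaches from about 0.35 to 0.85 m from the base axis. Payload 8.1 kg.
Tool frame: the origin (TCP) lies midway between the tips of the shut fingers; the grasp point (between the pads) lies 19 mm behind it; z points along the fingers, y is the line along which they close (so a half turn about z gives the same grasp; the last joint's range is limited). The gripper opens to 93 mm and grips with 3 to 60 N. Pads are 15 mm wide; open, the fingers measure 128 mm over their backs; the gripper's body (75 mm by 188 mm) begins 65 mm behind the grasp point.
Start: joints at [1.156, 0.13, 1.488, -0, 1.523, -0.085], TCP at [0.194, 0.568, 0.219] pointing down, gripper open.
Joint ranges: [-2.96, 2.96], [-0.89, 2.26], [0.02, 2.5], [-1.34, 4.48], [0, 2.73], [-2.66, 2.66]. Speed limits (rad/s): [2.39, 2.39, 2.79, 3.14, 3.14, 3.14].

### API

Orientations are given as [roll, pitch, yaw] about the fixed x, y, z axes, in that order (R = Rz(yaw) Ry(pitch) Rx(roll)).
In Python, from cell import bot, cams, look_for, place_of gives the robot as it stands.
- The arm moves only by the tool move_arm, never from a script. Its argument "increments" is a list of rows, each an object of numbers: "tx", "ty", "tz": the shift along the world's x, y, z in cm; "wx", "wy", "wz": the turn, a rotation vector about the world's x, y, z in rad. A call has exactly 10 rows; each row shifts and turns the commanded pose from where the row before left it; what a row does not reach is not made up. A row lasts 1/8 s, in which the tool goes at most 62.5 mm and 10.7 degrees, less where a joint would pass 70% of its speed; a pose out of reach is approached as far as the arm can. A call is refused whole if a number of a shift passes 6.25 or a number of a turn 0.188, either way. A call with a gripper value outside its range is refused whole. "claw" is the closure, from -1 (fully open) to 1 (shut), set as the call begins (left out, the last holds). The fingers move at their own pace and stop on an object; the grip force is fixed at half the most. Time passes only in rows, so rows that do not move let the fingers close, or fill a call up. It gives the time, the measured TCP pose, the force, the opening and the grip force at its end, in the units of the state.
- bot.get_obs(): the state, without advancing time (a new reading comes with each control period).
- cams.capture(name): name is "side" or "top"; returns the picture (384x512x3 uint8, red, green, blue); there is no depth.
- cams.get_calibration(name): a dict with "intrinsics" (3x3 intrinsics, pixels), "T" (4x4, takes a point from camera to world coordinates). Camera axes: x right, y down, z forward; pixel columns grow to the right and rows downward; lengths in m; the calibration is good to about 2 mm. A picture is of the moment at which its call begins. get_calibration takes no time and is no camera call.
- bot.job_done(): hands the job in; it is judged then, once.
Trained networks look in the newest picture that a camera, given by its name, has taken for a name from the list of things; names that differ only in an ending like _2 or _b are one class to them, and where a whole thing is asked for, a point or a joint stands for the part that bears it (a point fixed in the world has none). Each returns a list of dicts, best first, with "score" (0 to 1); they miss things now and then, are a little off and sometimes report something else, mostly with a low value. They report only what shows in the picture. A call takes as long as a camera call. They do not tell look-alikes from the thing itself.
- look_for(target, camera): "position" ([column, row] in pixels, amid what is visible of it).
- place_of(target, camera): "position" ([column, row] in pixels: a listed point, or the origin of a listed thing).
The state is a dict: "time_s": time; "joint_positions": joint angles; "joint_vel": joint speeds; "tau": joint torques, N m; "tool_pos": TCP position; "eef_rot": TCP orientation; "ft_force": force on the tool from outside, world axes, zero at the start; "moment": the same for the moment, N m; "gripper_width": finger opening in m; "gripper_force": force on a finger pad.
Only numpy, scipy, OpenCV 4.12 (cv2) and the standard library are available. Lean on these libraries where they do the work, as an engineer would, in place of code of your own. Each camera call takes 0.05 s, during which the arm holds its last target. There are 200 camera calls.

### The job

The dark stage plate lies askew on top of the two brass locating pins of the white microscope base. Without grasping or lifting it, nudge it sideways with the fingertips (the guide rail along the base helps to square it) until both of its holes drop over the two pins and it lies flat on the base. Leave the jar, the slide box, the tape roll and the objective where they are.

Things in the scene. Friction and masses are not known exactly. Their poses are not given: they have to be found in the camera images.
- base: White microscope base, fixed, 260 (x) x 280 (y) x 40 mm high. Origin at the centre of its underside; flat top 40 mm up. On the top, along its x axis on the +y side, stands an aluminium guide rail 220 mm long, 20 mm wide, 16 mm high, its inner face at y = +85.7 mm. The base's place and yaw vary.
- seat (a point): Point on the base's top, 40 mm above its origin, axes as the base: the plate's origin and axes coincide with it when seated, its edges just inside thin black corner marks on the base, its +y edge 0.7 mm from the rail. It takes 2 to 9 N to slide; slid along the rail, its far part drops 7 mm when the holes meet the pins.
- pin_left (a point): Tip of the brass pin on the rail side, fixed on the base at x = +45, y = +40 mm of the base. Both pins are 10 mm in diameter, stand 7 mm above the base's top, and taper over their upper 3 mm to a 6 mm tip.
- pin_right (a point): Tip of the other brass pin, at x = +45, y = -40 mm of the base.
- plate: Loose dark anodised aluminium plate, 160 (x) x 170 (y) x 8 mm, about 0.55 kg; window, slide and clips on it rise at most 3 mm. Origin at the centre of its underside, z up. Two 13 mm through holes. It starts with its far part on the pin tips and its -x edge on the base (slope about 3 degrees); from the seat it is 14 to 28 mm off in -y, up to 24 mm in x either way, yaw up to 6 degrees.
- hole_left (a point): Centre of the hole on the plate's rail side, at its underside: x = +45, y = +40 mm of the plate. Goes over pin_left.
- hole_right (a point): Centre of the other hole, at the underside: x = +45, y = -40 mm of the plate. Goes over pin_right.
- jar: Bystander: small amber jar, 44 mm in diameter, 60 mm high, origin at its underside. Stands beside the base on the rail side.
- tape_roll: Bystander: white roll, 60 mm in diameter, 36 mm high, origin at its underside. Stands beside the base on the rail side.
- slide_box: Bystander: blue slide box, 85 x 50 x 32 mm high, origin at its underside. Lies beside the base on the side away from the rail.
- objective: Bystander: steel microscope objective standing on end, 32 mm in diameter, 44 mm high, origin at its underside. Stands beside the base on the side away from the rail.
There are look-alikes about, which are no part of the job. There is more than one size of the plate; the job needs the largest.

How it is judged:
At the end, for the whole second after the job is handed in: Both holes are over their pins (within 3.5 mm sideways), the plate's underside at both holes is within 2 mm of the base's top, the plate is level within 1.4 degrees and at rest (horizontal distance between hole_left and pin_left below 0.0035 m and horizontal distance between hole_right and pin_right below 0.0035 m and z of each of hole_left, hole_right in the frame of seat below 0.002 m and angle between plate's own z axis and vertical below 0.025 rad and linear speed of plate below 0.01 m/s); the robot touches nothing.
It fails at once if the plate is lifted clear of the base and pins (its centre more than 15 mm above the base's top) or tipped up by more than 10 degrees (z of plate in the frame of seat above 0.015 m or angle between plate's own z axis and vertical above 0.175 rad).
It fails at once if a bystander is moved by more than 15 mm (distance of any of jar, tape_roll, slide_box, objective from where it was at the start of the episode above 0.015 m).
It also fails if it takes over 64 s, if anything falls off the work surface, if the arm or the gripper's body presses on something with over 40 N, if the wrist force passes 120 N, or if a joint passes its speed limit or range.

## Working session

There is one attempt and no reset: what is moved stays moved. The work goes in short steps, Python scripts to look and compute and a tool call to move; the robot and the scene stay as the last step left them, time stands still between calls to the robot, and variables do not carry over. Pictures are saved under pics/ and viewed, at most 10 in all, crops included, and the job is handed in when it is done.

Besides the shell and the picture viewer there is one more tool, called after ">>>" as name(argument=value, ...), one argument or row to a line, values as JSON. move_arm: Moves the arm, as the interface text tells. Its arguments: {"type":"object","properties":{"increments":{"type":"array","items":{"type":"object","properties":{"tx":{"type":"number"},"ty":{"type":"number"},"tz":{"type":"number"},"wx":{"type":"number"},"wy":{"type":"number"},"wz":{"type":"number"}}}},"claw":{"type":"number"}},"required":["increments"]}

```bash
mkdir -p pics
cat > h.py <<'E'
from cell import bot, cams, look_for, place_of
import numpy as np, cv2
def ray(cam,p,z):
    c=cams.get_calibration(cam);K=np.array(c["intrinsics"]);T=np.array(c["T"])
    d=T[:3,:3]@np.linalg.solve(K,[p[0],p[1],1]);o=T[:3,3]
    return o+d*(z-o[2])/d[2]
def proj(cam,P):
    c=cams.get_calibration(cam);K=np.array(c["intrinsics"]);T=np.array(c["T"])
    q=K@(T[:3,:3].T@(np.array(P)-T[:3,3]));return q[:2]/q[2]
E
python3 - <<'E'
from h import *
np.set_printoptions(precision=4,suppress=True)
for c in("top","side"):
    im=cams.capture(c);cv2.imwrite(f"pics/{c}0.png",cv2.resize(im[:,:,::-1],(800,600)))
    print(c,np.array(cams.get_calibration(c)["T"]))
    for t,z in(("seat",.04),("base",0),("pin_left",.047),("pin_right",.047),("plate",.044),("hole_left",.047),("hole_right",.047),("jar",0),("tape_roll",0),("slide_box",0),("objective",0)):
        for r in place_of(t,c)[:3]: print(t,np.round(r["score"],2),np.round(r["position"],1),ray(c,r["position"],z)[:2])
print(bot.get_obs())
E
```

```text
top [[ 0.0095 -0.9923  0.1237  0.4195]
 [-0.9999 -0.0101 -0.0039  0.0409]
 [ 0.0051 -0.1236 -0.9923  1.2431]
 [ 0.      0.      0.      1.    ]]
pin_left 0.96 [238.5 172.4] [0.5998 0.071 ]
pin_right 0.71 [266.4 172.9] [ 0.5993 -0.0024]
plate 0.86 [230.1  96.1] [0.8078 0.0964]
plate 0.57 [260.4 190.6] [0.5526 0.013 ]
plate 0.56 [154.  280.9] [0.3173 0.2836]
hole_left 0.81 [164.2 289.5] [0.2963 0.2563]
hole_left 0.64 [278.3 174.1] [ 0.5964 -0.0337]
hole_left 0.63 [236.9  82.7] [0.8443 0.0785]
hole_right 0.93 [242.5 103.7] [0.7861 0.0627]
hole_right 0.9 [137.8 292.8] [0.2875 0.3232]
hole_right 0.75 [278.1 174.8] [ 0.5945 -0.0332]
jar 0.57 [161.2 213. ] [0.4939 0.2796]
tape_roll 0.86 [181.8 164.4] [0.6275 0.2277]
slide_box 0.57 [333.1 217.5] [ 0.4863 -0.1852]
objective 0.52 [346.4 153.6] [ 0.6623 -0.224 ]
side [[ 0.8741 -0.3572  0.3291  0.2146]
 [-0.4854 -0.6649  0.5677 -0.5686]
 [ 0.0161 -0.656  -0.7546  0.8782]
 [ 0.      0.      0.      1.    ]]
pin_left 0.85 [262.8 187. ] [0.6156 0.0656]
pin_right 0.69 [265.4 206.3] [0.5868 0.0018]
plate 0.76 [139.6 180.6] [0.321  0.2545]
plate 0.74 
[... 312 characters left out ...]
.64 [124.4 176.7] [0.2875 0.2865]
jar 0.66 [195.5 164.3] [0.5013 0.2828]
tape_roll 0.76 [243.  160.5] [0.6395 0.2282]
slide_box 0.6 [269.7 287.6] [ 0.4887 -0.1909]
objective 0.67 [331.9 266.6] [ 0.6568 -0.2158]
{'time_s': 1.2, 'joint_positions': array([ 1.1556,  0.1304,  1.4882, -0.    ,  1.523 , -0.0854]), 'joint_vel': array([-0.0003,  0.0018, -0.0009, -0.0019,  0.0001,  0.0013]), 'tau': array([ -0.0007, -55.9744, -49.2065,   0.0769,   0.0222,  -0.0001]), 'tool_pos': array([0.1943, 0.5677, 0.2187]), 'eef_rot': array([3.1415, 0.    , 2.8118]), 'ft_force': array([0.1344, 1.2573, 0.5498]), 'moment': array([-0.0361, -0.0317,  0.0039]), 'gripper_force': 0.0, 'gripper_width': 0.09298660167361379}
```

View pics/top0.png

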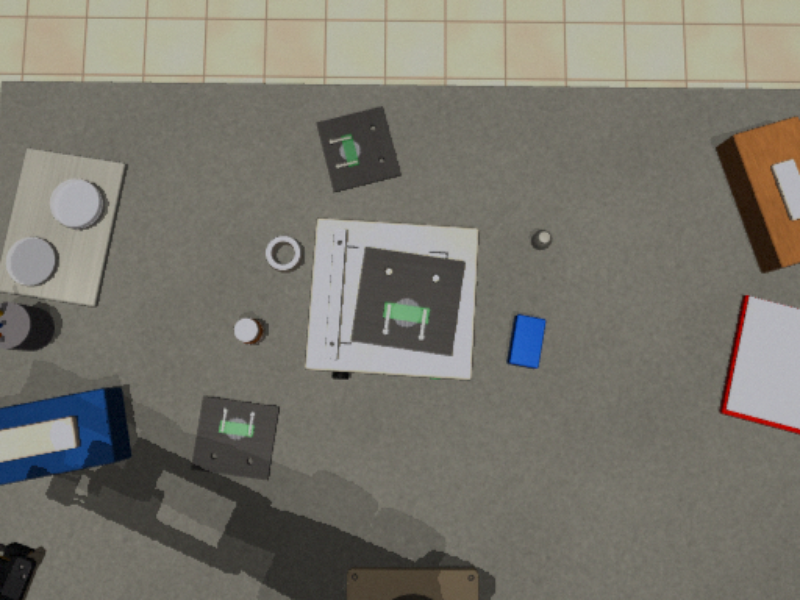

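View pics/side0.png

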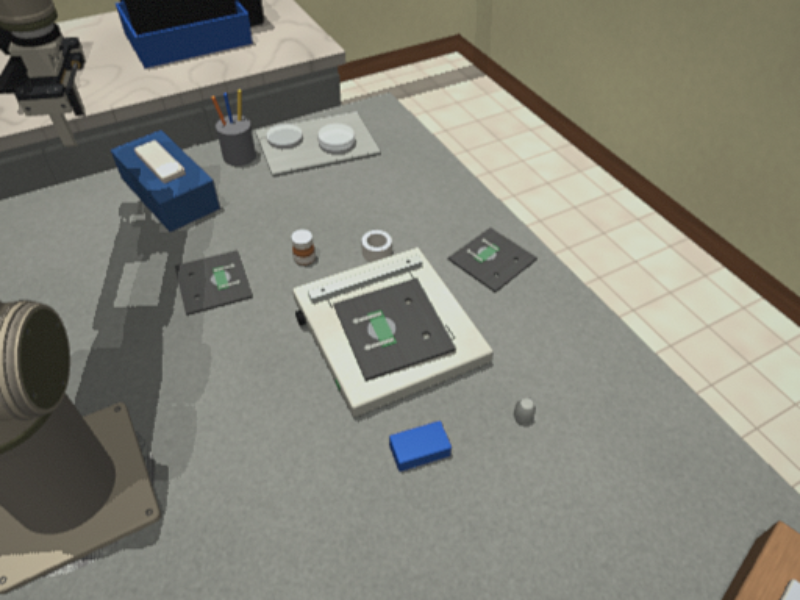

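The top view shows the base in the middle, with its rail on the left (world +y) at about column 340/800. The large plate is on it, corners near (366,247), (465,262), (453,355), (352,342) and holes at (389,271) and (436,278). The two loose plates are smaller look-alikes. Next I'll measure the corners more finely.

```bash
cat > m.py <<'E'
from h import *
np.set_printoptions(precision=4,suppress=True)
from scipy.optimize import least_squares
from scipy.spatial.transform import Rotation as R
def quad(mask,seed):
    n,l=cv2.connectedComponents(mask.astype(np.uint8))
    m=(l==l[seed[1],seed[0]]).astype(np.uint8)
    cs,_=cv2.findContours(m,cv2.RETR_EXTERNAL,cv2.CHAIN_APPROX_NONE)
    c=max(cs,key=cv2.contourArea)
    h=cv2.convexHull(c)[:,0].astype(float)
    q=cv2.approxPolyN(c,4,ensure_convex=True) if hasattr(cv2,"approxPolyN") else None
    return q.reshape(-1,2).astype(float),cv2.contourArea(c)
def measure(tag,k=4,plate_seed=(250,192)):
    im=cams.capture("top");r0,c0,r1,c1=130,185,250,315
    big=cv2.resize(im[r0:r1,c0:c1,::-1],None,fx=k,fy=k,interpolation=cv2.INTER_CUBIC)
    g=cv2.cvtColor(big,cv2.COLOR_BGR2GRAY)
    s=((plate_seed[0]-c0)*k,(plate_seed[1]-r0)*k)
    out=big.copy();res={}
    for nm,mask,sd in(("plate",g<115,s),("base",g>145,((300-c0)*k,(200-r0)*k))):
        q,a=quad(mask,sd);cv2.polylines(out,[q.astype(np.int32)],True,(0,0,255) if nm=="plate" else (255,0,0),1)
        res[nm]=(q+.5)/k-.5+[c0,r0];print(nm,res[nm].tolist(),a/k/k)
    return im,out,res,(r0,c0,k)
if __name__=="__main__":
    im,out,res,_=measure("a")
    for nm,z in(("base",.04),("plate",.05)):
        for q in res[nm]: print(nm,ray("top",q,z)[:2])
    cv2.imwrite("pics/crop1.png",out)
E
python3 m.py
```

```text
plate [[297.875, 166.125], [288.875, 227.625], [223.875, 217.875], [233.375, 157.375]] 3928.8125
base [[305.875, 145.375], [301.375, 242.625], [194.625, 235.625], [202.375, 139.125]] 10039.84375
base [ 0.6756 -0.1076]
base [ 0.4181 -0.0946]
base [0.4335 0.1831]
base [0.6897 0.1688]
plate [ 0.6177 -0.085 ]
plate [ 0.4563 -0.0612]
plate [0.4799 0.1073]
plate [0.6393 0.085 ]
```

View pics/crop1.png

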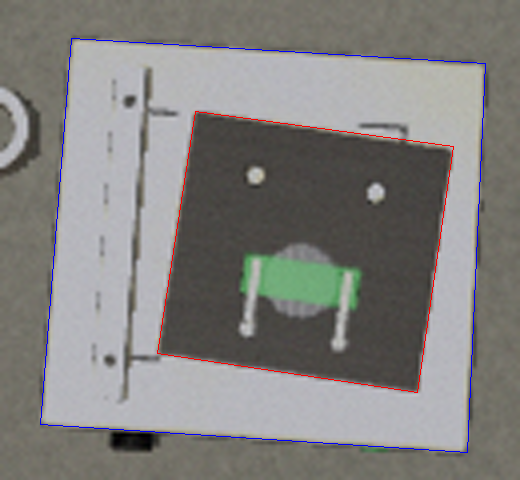

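>>> move_arm(
  claw=-1,
  increments=[
    {"tx": 1.76, "ty": -3.4, "wz": -0.0647},
    {"tx": 1.76, "ty": -3.4, "wz": -0.0647},
    {"tx": 1.76, "ty": -3.4, "wz": -0.0647},
    {"tx": 1.76, "ty": -3.4, "wz": -0.0647},
    {"tx": 1.76, "ty": -3.4, "wz": -0.0647},
    {"tx": 1.76, "ty": -3.4, "wz": -0.0647},
    {"tx": 1.76, "ty": -3.4, "wz": -0.0647},
    {"tx": 1.76, "ty": -3.4, "wz": -0.0647},
    {"tx": 1.76, "ty": -3.4, "wz": -0.0647},
    {"tx": 1.76, "ty": -3.4, "wz": -0.0647},
  ],
)

```text
validation failed for argument at $.in...
```

>>> move_arm(
  increments=[
    {"tx": 1.76, "ty": -3.4, "tz": -1.2, "wz": -0.0647},
    {"tx": 1.76, "ty": -3.4, "tz": -1.2, "wz": -0.0647},
    {"tx": 1.76, "ty": -3.4, "tz": -1.2, "wz": -0.0647},
    {"tx": 1.76, "ty": -3.4, "tz": -1.2, "wz": -0.0647},
    {"tx": 1.76, "ty": -3.4, "tz": -1.2, "wz": -0.0647},
    {"tx": 1.76, "ty": -3.4, "tz": -1.2, "wz": -0.0647},
    {"tx": 1.76, "ty": -3.4, "tz": -1.2, "wz": -0.0647},
    {"tx": 1.76, "ty": -3.4, "tz": -1.2, "wz": -0.0647},
    {"tx": 1.76, "ty": -3.4, "tz": -1.2, "wz": -0.0647},
    {"tx": 1.76, "ty": -3.4, "tz": -1.2, "wz": -0.0647},
  ],
)

```text
validation failed for argument at $.in...
```

>>> move_arm(
  claw=-1,
  increments=[
    {"tx": 1.76, "ty": -3.4, "tz": 0, "wx": 0, "wy": 0, "wz": -0.0647},
    {"tx": 1.76, "ty": -3.4, "tz": 0, "wx": 0, "wy": 0, "wz": -0.0647},
    {"tx": 1.76, "ty": -3.4, "tz": 0, "wx": 0, "wy": 0, "wz": -0.0647},
    {"tx": 1.76, "ty": -3.4, "tz": 0, "wx": 0, "wy": 0, "wz": -0.0647},
    {"tx": 1.76, "ty": -3.4, "tz": 0, "wx": 0, "wy": 0, "wz": -0.0647},
    {"tx": 1.76, "ty": -3.4, "tz": 0, "wx": 0, "wy": 0, "wz": -0.0647},
    {"tx": 1.76, "ty": -3.4, "tz": 0, "wx": 0, "wy": 0, "wz": -0.0647},
    {"tx": 1.76, "ty": -3.4, "tz": 0, "wx": 0, "wy": 0, "wz": -0.0647},
    {"tx": 1.76, "ty": -3.4, "tz": 0, "wx": 0, "wy": 0, "wz": -0.0647},
    {"tx": 1.76, "ty": -3.4, "tz": 0, "wx": 0, "wy": 0, "wz": -0.0647},
  ],
)

```text
time_s: 2.5
tool_pos: [0.3708, 0.2266, 0.2189]
eef_rot: [3.141, 0.0, 2.163]
ft_force: [0.4, 1.0, -0.1]
gripper_width: 0.0931
gripper_force: 0.0
```

>>> move_arm(
  increments=[
    {"tx": 1.76, "ty": -3.4, "tz": -1.2, "wx": 0, "wy": 0, "wz": -0.0647},
    {"tx": 1.76, "ty": -3.4, "tz": -1.2, "wx": 0, "wy": 0, "wz": -0.0647},
    {"tx": 1.76, "ty": -3.4, "tz": -1.2, "wx": 0, "wy": 0, "wz": -0.0647},
    {"tx": 1.76, "ty": -3.4, "tz": -1.2, "wx": 0, "wy": 0, "wz": -0.0647},
    {"tx": 1.76, "ty": -3.4, "tz": -1.2, "wx": 0, "wy": 0, "wz": -0.0647},
    {"tx": 1.76, "ty": -3.4, "tz": -1.2, "wx": 0, "wy": 0, "wz": -0.0647},
    {"tx": 1.76, "ty": -3.4, "tz": -1.2, "wx": 0, "wy": 0, "wz": -0.0647},
    {"tx": 1.76, "ty": -3.4, "tz": -1.2, "wx": 0, "wy": 0, "wz": -0.0647},
    {"tx": 1.76, "ty": -3.4, "tz": -1.2, "wx": 0, "wy": 0, "wz": -0.0647},
    {"tx": 1.76, "ty": -3.4, "tz": -1.2, "wx": 0, "wy": 0, "wz": -0.0647},
  ],
)

```text
time_s: 3.75
tool_pos: [0.5469, -0.1135, 0.0984]
eef_rot: [3.141, -0.0, 1.516]
ft_force: [0.2, 0.1, -0.0]
gripper_width: 0.0932
gripper_force: 0.0
```

>>> move_arm(
  increments=[
    {"tx": 0, "ty": 0, "tz": -1.35, "wx": 0, "wy": 0, "wz": 0},
    {"tx": 0, "ty": 0, "tz": -1.35, "wx": 0, "wy": 0, "wz": 0},
    {"tx": 0, "ty": 0, "tz": -1.35, "wx": 0, "wy": 0, "wz": 0},
    {"tx": 0, "ty": 0, "tz": -1.35, "wx": 0, "wy": 0, "wz": 0},
    {"tx": 0.02, "ty": 0.4, "tz": 0, "wx": 0, "wy": 0, "wz": 0},
    {"tx": 0.02, "ty": 0.4, "tz": 0, "wx": 0, "wy": 0, "wz": 0},
    {"tx": 0.02, "ty": 0.4, "tz": 0, "wx": 0, "wy": 0, "wz": 0},
    {"tx": 0.02, "ty": 0.4, "tz": 0, "wx": 0, "wy": 0, "wz": 0},
    {"tx": 0.02, "ty": 0.4, "tz": 0, "wx": 0, "wy": 0, "wz": 0},
    {"tx": 0.02, "ty": 0.4, "tz": 0, "wx": 0, "wy": 0, "wz": 0},
  ],
)

```text
time_s: 5.0
tool_pos: [0.5476, -0.0881, 0.0447]
eef_rot: [3.141, 0.0, 1.518]
ft_force: [0.6, -3.8, 0.3]
gripper_width: 0.0933
gripper_force: 2.0
```

>>> move_arm(
  increments=[
    {"tx": 0.013, "ty": 0.25, "tz": 0, "wx": 0, "wy": 0, "wz": 0},
    {"tx": 0.013, "ty": 0.25, "tz": 0, "wx": 0, "wy": 0, "wz": 0},
    {"tx": 0.013, "ty": 0.25, "tz": 0, "wx": 0, "wy": 0, "wz": 0},
    {"tx": 0.013, "ty": 0.25, "tz": 0, "wx": 0, "wy": 0, "wz": 0},
    {"tx": 0.013, "ty": 0.25, "tz": 0, "wx": 0, "wy": 0, "wz": 0},
    {"tx": 0.013, "ty": 0.25, "tz": 0, "wx": 0, "wy": 0, "wz": 0},
    {"tx": 0.013, "ty": 0.25, "tz": 0, "wx": 0, "wy": 0, "wz": 0},
    {"tx": 0.013, "ty": 0.25, "tz": 0, "wx": 0, "wy": 0, "wz": 0},
    {"tx": 0.013, "ty": 0.25, "tz": 0, "wx": 0, "wy": 0, "wz": 0},
    {"tx": 0.013, "ty": 0.25, "tz": 0, "wx": 0, "wy": 0, "wz": 0},
  ],
)

```text
time_s: 6.25
tool_pos: [0.5486, -0.0633, 0.0446]
eef_rot: [-3.141, 0.0, 1.518]
ft_force: [-0.8, -5.0, 0.9]
gripper_width: 0.0928
gripper_force: 2.5
```

>>> move_arm(
  increments=[
    {"tx": 0.003, "ty": 0.07, "tz": 0, "wx": 0, "wy": 0, "wz": 0},
    {"tx": 0.003, "ty": 0.07, "tz": 0, "wx": 0, "wy": 0, "wz": 0},
    {"tx": 0.003, "ty": 0.07, "tz": 0, "wx": 0, "wy": 0, "wz": 0},
    {"tx": 0.003, "ty": 0.07, "tz": 0, "wx": 0, "wy": 0, "wz": 0},
    {"tx": 0.003, "ty": 0.07, "tz": 0, "wx": 0, "wy": 0, "wz": 0},
    {"tx": 0.003, "ty": 0.07, "tz": 0, "wx": 0, "wy": 0, "wz": 0},
    {"tx": 0.003, "ty": 0.07, "tz": 0, "wx": 0, "wy": 0, "wz": 0},
    {"tx": 0.003, "ty": 0.07, "tz": 0, "wx": 0, "wy": 0, "wz": 0},
    {"tx": 0.003, "ty": 0.07, "tz": 0, "wx": 0, "wy": 0, "wz": 0},
    {"tx": 0.003, "ty": 0.07, "tz": 0, "wx": 0, "wy": 0, "wz": 0},
  ],
)

```text
time_s: 7.5
tool_pos: [0.5491, -0.0563, 0.0446]
eef_rot: [-3.142, 0.0, 1.518]
ft_force: [-0.4, -7.7, 1.9]
gripper_width: 0.0929
gripper_force: 3.6
```

Run:
```python
from h import *
for c,(r0,r1,c0,c1) in(("top",(130,250,185,315)),("side",(155,265,180,320))):
    im=cams.capture(c);cv2.imwrite(f"pics/{c}2.png",cv2.resize(im[r0:r1,c0:c1,::-1],None,fx=4,fy=4,interpolation=cv2.INTER_CUBIC))
a=[cv2.imread(f"pics/{c}2.png") for c in("top","side")]
h=max(x.shape[0] for x in a);a=[cv2.copyMakeBorder(x,0,h-x.shape[0],0,0,cv2.BORDER_CONSTANT) for x in a]
m=np.hstack(a);cv2.imwrite("pics/both2.png",cv2.resize(m,None,fx=.74,fy=.74))
```

```text
(no output)
```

View pics/both2.png

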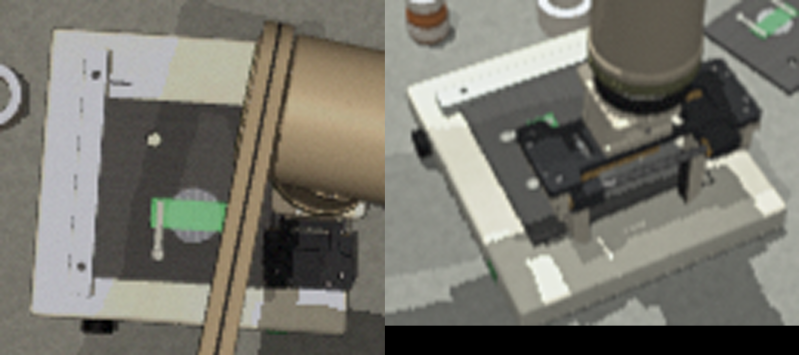

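Both views show the plate nearly flush with the rail and square to it. It is still up on the pins, and its far edge sits short (-x) of the corner mark. I'll press it home lightly, then push it along +x.

>>> move_arm(
  increments=[
    {"tx": 0.001, "ty": 0.03, "tz": 0, "wx": 0, "wy": 0, "wz": 0},
    {"tx": 0.001, "ty": 0.03, "tz": 0, "wx": 0, "wy": 0, "wz": 0},
    {"tx": 0.001, "ty": 0.03, "tz": 0, "wx": 0, "wy": 0, "wz": 0},
    {"tx": 0.001, "ty": 0.03, "tz": 0, "wx": 0, "wy": 0, "wz": 0},
    {"tx": 0.001, "ty": 0.03, "tz": 0, "wx": 0, "wy": 0, "wz": 0},
    {"tx": 0, "ty": 0, "tz": 0, "wx": 0, "wy": 0, "wz": 0},
    {"tx": 0, "ty": 0, "tz": 0, "wx": 0, "wy": 0, "wz": 0},
    {"tx": 0, "ty": 0, "tz": 0, "wx": 0, "wy": 0, "wz": 0},
    {"tx": 0, "ty": 0, "tz": 0, "wx": 0, "wy": 0, "wz": 0},
    {"tx": 0, "ty": 0, "tz": 0, "wx": 0, "wy": 0, "wz": 0},
  ],
)

```text
time_s: 8.85
tool_pos: [0.549, -0.0562, 0.0447]
eef_rot: [-3.141, 0.002, 1.517]
ft_force: [-0.7, -10.7, 0.8]
gripper_width: 0.093
gripper_force: 5.5
```

>>> move_arm(
  increments=[
    {"tx": -0.05, "ty": -1.0, "tz": 0, "wx": 0, "wy": 0, "wz": 0},
    {"tx": 0, "ty": 0, "tz": 2, "wx": 0, "wy": 0, "wz": 0},
    {"tx": 0, "ty": 0, "tz": 2, "wx": 0, "wy": 0, "wz": 0},
    {"tx": 0, "ty": 0, "tz": 2, "wx": 0, "wy": 0, "wz": 0},
    {"tx": -1.8, "ty": 1.8, "tz": 0, "wx": 0, "wy": 0, "wz": 0.157},
    {"tx": -1.8, "ty": 1.8, "tz": 0, "wx": 0, "wy": 0, "wz": 0.157},
    {"tx": -1.8, "ty": 1.8, "tz": 0, "wx": 0, "wy": 0, "wz": 0.157},
    {"tx": -1.8, "ty": 1.8, "tz": 0, "wx": 0, "wy": 0, "wz": 0.157},
    {"tx": -1.8, "ty": 1.8, "tz": 0, "wx": 0, "wy": 0, "wz": 0.157},
    {"tx": -1.8, "ty": 1.8, "tz": 0, "wx": 0, "wy": 0, "wz": 0.157},
  ],
)

```text
time_s: 10.1
tool_pos: [0.4407, 0.044, 0.1062]
eef_rot: [3.14, 0.001, 2.465]
ft_force: [-0.1, -0.2, 0.2]
gripper_width: 0.0931
gripper_force: 0.0
```

>>> move_arm(
  increments=[
    {"tx": 0, "ty": 0, "tz": 0, "wx": 0, "wy": 0, "wz": 0.157},
    {"tx": 0, "ty": 0, "tz": 0, "wx": 0, "wy": 0, "wz": 0.157},
    {"tx": 0, "ty": 0, "tz": 0, "wx": 0, "wy": 0, "wz": 0.157},
    {"tx": 0, "ty": 0, "tz": 0, "wx": 0, "wy": 0, "wz": 0.157},
    {"tx": 0, "ty": 0, "tz": 0, "wx": 0, "wy": 0, "wz": 0},
    {"tx": 0, "ty": 0, "tz": 0, "wx": 0, "wy": 0, "wz": 0},
    {"tx": 0, "ty": 0, "tz": 0, "wx": 0, "wy": 0, "wz": 0},
    {"tx": 0, "ty": 0, "tz": 0, "wx": 0, "wy": 0, "wz": 0},
    {"tx": 0, "ty": 0, "tz": 0, "wx": 0, "wy": 0, "wz": 0},
    {"tx": 0, "ty": 0, "tz": 0, "wx": 0, "wy": 0, "wz": 0},
  ],
)

```text
time_s: 11.35
tool_pos: [0.4406, 0.0432, 0.1046]
eef_rot: [3.142, -0.0, 3.088]
ft_force: [1.1, -0.4, -0.1]
gripper_width: 0.0931
gripper_force: 0.0
```

Run:
```python
from h import *
for c,(r0,r1,c0,c1) in(("top",(130,250,185,315)),("side",(155,265,180,320))):
    im=cams.capture(c);cv2.imwrite(f"pics/{c}3.png",cv2.resize(im[r0:r1,c0:c1,::-1],None,fx=4,fy=4,interpolation=cv2.INTER_CUBIC))
a=[cv2.imread(f"pics/{c}3.png") for c in("top","side")]
h=max(x.shape[0] for x in a);a=[cv2.copyMakeBorder(x,0,h-x.shape[0],0,0,cv2.BORDER_CONSTANT) for x in a]
m=np.hstack(a);cv2.imwrite("pics/both3.png",cv2.resize(m,None,fx=.74,fy=.74))
```

```text
(no output)
```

View pics/both3.png

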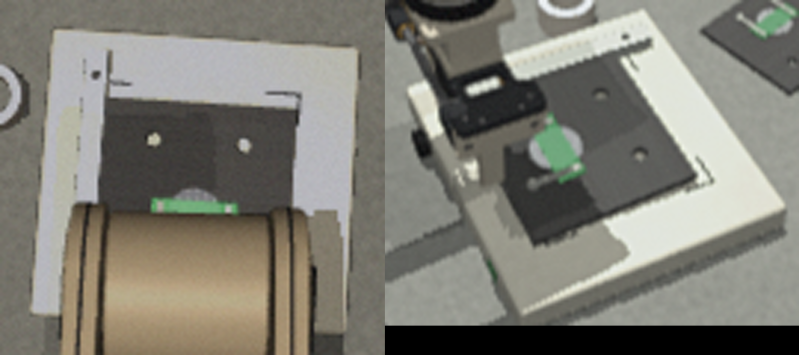

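The plate is square along the rail, and its far edge is about 13 mm short of the marks. Next: descend behind the -x edge and push +x.

>>> move_arm(
  increments=[
    {"tx": 0, "ty": 0, "tz": -1.5, "wx": 0, "wy": 0, "wz": 0},
    {"tx": 0, "ty": 0, "tz": -1.5, "wx": 0, "wy": 0, "wz": 0},
    {"tx": 0, "ty": 0, "tz": -1.5, "wx": 0, "wy": 0, "wz": 0},
    {"tx": 0, "ty": 0, "tz": -1.0, "wx": 0, "wy": 0, "wz": 0},
    {"tx": 0, "ty": 0, "tz": -0.6, "wx": 0, "wy": 0, "wz": 0},
    {"tx": 0.25, "ty": -0.013, "tz": 0, "wx": 0, "wy": 0, "wz": 0},
    {"tx": 0.25, "ty": -0.013, "tz": 0, "wx": 0, "wy": 0, "wz": 0},
    {"tx": 0.25, "ty": -0.013, "tz": 0, "wx": 0, "wy": 0, "wz": 0},
    {"tx": 0.25, "ty": -0.013, "tz": 0, "wx": 0, "wy": 0, "wz": 0},
    {"tx": 0.25, "ty": -0.013, "tz": 0, "wx": 0, "wy": 0, "wz": 0},
  ],
)

```text
time_s: 12.7
tool_pos: [0.4535, 0.0425, 0.0438]
eef_rot: [3.142, 0.0, 3.088]
ft_force: [-0.7, 0.1, 0.1]
gripper_width: 0.0927
gripper_force: 0.0
```

>>> move_arm(
  increments=[
    {"tx": 0.08, "ty": -0.004, "tz": 0, "wx": 0, "wy": 0, "wz": 0},
    {"tx": 0.08, "ty": -0.004, "tz": 0, "wx": 0, "wy": 0, "wz": 0},
    {"tx": 0.08, "ty": -0.004, "tz": 0, "wx": 0, "wy": 0, "wz": 0},
    {"tx": 0.08, "ty": -0.004, "tz": 0, "wx": 0, "wy": 0, "wz": 0},
    {"tx": 0.08, "ty": -0.004, "tz": 0, "wx": 0, "wy": 0, "wz": 0},
    {"tx": 0.08, "ty": -0.004, "tz": 0, "wx": 0, "wy": 0, "wz": 0},
    {"tx": 0.08, "ty": -0.004, "tz": 0, "wx": 0, "wy": 0, "wz": 0},
    {"tx": 0.08, "ty": -0.004, "tz": 0, "wx": 0, "wy": 0, "wz": 0},
    {"tx": 0.08, "ty": -0.004, "tz": 0, "wx": 0, "wy": 0, "wz": 0},
    {"tx": 0.08, "ty": -0.004, "tz": 0, "wx": 0, "wy": 0, "wz": 0},
  ],
)

```text
time_s: 13.95
tool_pos: [0.4597, 0.0422, 0.0433]
eef_rot: [-3.142, -0.003, 3.088]
ft_force: [-8.1, 0.4, 6.3]
gripper_width: 0.0928
gripper_force: 4.1
```

>>> move_arm(
  increments=[
    {"tx": 0.05, "ty": -0.003, "tz": 0, "wx": 0, "wy": 0, "wz": 0},
    {"tx": 0.05, "ty": -0.003, "tz": 0, "wx": 0, "wy": 0, "wz": 0},
    {"tx": 0.05, "ty": -0.003, "tz": 0, "wx": 0, "wy": 0, "wz": 0},
    {"tx": 0.05, "ty": -0.003, "tz": 0, "wx": 0, "wy": 0, "wz": 0},
    {"tx": 0.05, "ty": -0.003, "tz": 0, "wx": 0, "wy": 0, "wz": 0},
    {"tx": 0.05, "ty": -0.003, "tz": 0, "wx": 0, "wy": 0, "wz": 0},
    {"tx": 0.05, "ty": -0.003, "tz": 0, "wx": 0, "wy": 0, "wz": 0},
    {"tx": 0.05, "ty": -0.003, "tz": 0, "wx": 0, "wy": 0, "wz": 0},
    {"tx": 0.05, "ty": -0.003, "tz": 0, "wx": 0, "wy": 0, "wz": 0},
    {"tx": 0.05, "ty": -0.003, "tz": 0, "wx": 0, "wy": 0, "wz": 0},
  ],
)

```text
time_s: 15.2
tool_pos: [0.4657, 0.0418, 0.0435]
eef_rot: [-3.142, -0.001, 3.088]
ft_force: [-5.8, 1.0, 3.4]
gripper_width: 0.0928
gripper_force: 2.6
```

>>> move_arm(
  increments=[
    {"tx": 0.03, "ty": -0.002, "tz": 0, "wx": 0, "wy": 0, "wz": 0},
    {"tx": 0.03, "ty": -0.002, "tz": 0, "wx": 0, "wy": 0, "wz": 0},
    {"tx": 0.03, "ty": -0.002, "tz": 0, "wx": 0, "wy": 0, "wz": 0},
    {"tx": 0.03, "ty": -0.002, "tz": 0, "wx": 0, "wy": 0, "wz": 0},
    {"tx": 0.03, "ty": -0.002, "tz": 0, "wx": 0, "wy": 0, "wz": 0},
    {"tx": 0.03, "ty": -0.002, "tz": 0, "wx": 0, "wy": 0, "wz": 0},
    {"tx": 0.03, "ty": -0.002, "tz": 0, "wx": 0, "wy": 0, "wz": 0},
    {"tx": 0.03, "ty": -0.002, "tz": 0, "wx": 0, "wy": 0, "wz": 0},
    {"tx": 0.03, "ty": -0.002, "tz": 0, "wx": 0, "wy": 0, "wz": 0},
    {"tx": 0.03, "ty": -0.002, "tz": 0, "wx": 0, "wy": 0, "wz": 0},
  ],
)

```text
time_s: 16.45
tool_pos: [0.4681, 0.0416, 0.0434]
eef_rot: [-3.141, -0.002, 3.088]
ft_force: [-7.1, 0.5, 5.6]
gripper_width: 0.0934
gripper_force: 3.9
```

Run:
```python
from h import *
for c,(r0,r1,c0,c1) in(("top",(130,250,185,315)),("side",(155,265,180,320))):
    im=cams.capture(c);cv2.imwrite(f"pics/{c}4.png",cv2.resize(im[r0:r1,c0:c1,::-1],None,fx=4,fy=4,interpolation=cv2.INTER_CUBIC))
a=[cv2.imread(f"pics/{c}4.png") for c in("top","side")]
h=max(x.shape[0] for x in a);a=[cv2.copyMakeBorder(x,0,h-x.shape[0],0,0,cv2.BORDER_CONSTANT) for x in a]
m=np.hstack(a);cv2.imwrite("pics/both4.png",cv2.resize(m,None,fx=.74,fy=.74))
```

```text
(no output)
```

View pics/both4.png

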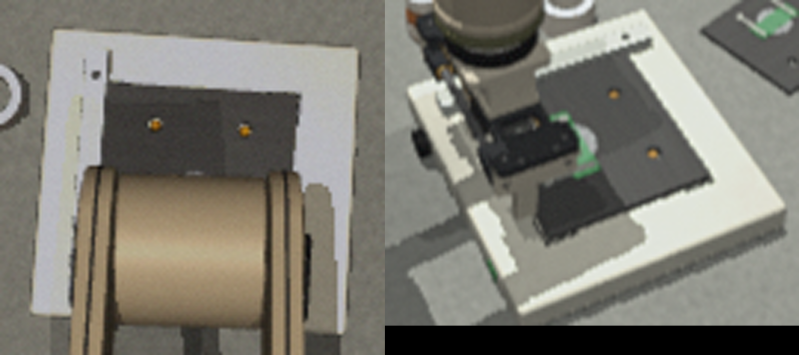

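The brass pins now show inside both holes, at about (155,124) and (246,130) in the top crop. It is nearly there but hasn't dropped yet.

>>> move_arm(
  increments=[
    {"tx": 0.02, "ty": -0.001, "tz": 0, "wx": 0, "wy": 0, "wz": 0},
    {"tx": 0.02, "ty": -0.001, "tz": 0, "wx": 0, "wy": 0, "wz": 0},
    {"tx": 0.02, "ty": -0.001, "tz": 0, "wx": 0, "wy": 0, "wz": 0},
    {"tx": 0.02, "ty": -0.001, "tz": 0, "wx": 0, "wy": 0, "wz": 0},
    {"tx": 0.02, "ty": -0.001, "tz": 0, "wx": 0, "wy": 0, "wz": 0},
    {"tx": 0.02, "ty": -0.001, "tz": 0, "wx": 0, "wy": 0, "wz": 0},
    {"tx": 0.02, "ty": -0.001, "tz": 0, "wx": 0, "wy": 0, "wz": 0},
    {"tx": 0.02, "ty": -0.001, "tz": 0, "wx": 0, "wy": 0, "wz": 0},
    {"tx": 0, "ty": 0, "tz": 0, "wx": 0, "wy": 0, "wz": 0},
    {"tx": 0, "ty": 0, "tz": 0, "wx": 0, "wy": 0, "wz": 0},
  ],
)

```text
time_s: 17.8
tool_pos: [0.4688, 0.0416, 0.0433]
eef_rot: [-3.141, -0.004, 3.088]
ft_force: [-11.7, 0.1, 10.4]
gripper_width: 0.0931
gripper_force: 6.0
```

>>> move_arm(
  increments=[
    {"tx": -0.3, "ty": 0.015, "tz": 0, "wx": 0, "wy": 0, "wz": 0},
    {"tx": -0.3, "ty": 0.015, "tz": 0, "wx": 0, "wy": 0, "wz": 0},
    {"tx": -0.3, "ty": 0.015, "tz": 0, "wx": 0, "wy": 0, "wz": 0},
    {"tx": -0.3, "ty": 0.015, "tz": 0, "wx": 0, "wy": 0, "wz": 0},
    {"tx": 0, "ty": 0, "tz": 0, "wx": 0, "wy": 0, "wz": 0},
    {"tx": 0, "ty": 0, "tz": 0, "wx": 0, "wy": 0, "wz": 0},
    {"tx": 0, "ty": 0, "tz": 0, "wx": 0, "wy": 0, "wz": 0},
    {"tx": 0, "ty": 0, "tz": 0, "wx": 0, "wy": 0, "wz": 0},
    {"tx": 0, "ty": 0, "tz": 0, "wx": 0, "wy": 0, "wz": 0},
    {"tx": 0, "ty": 0, "tz": 0, "wx": 0, "wy": 0, "wz": 0},
  ],
)

```text
time_s: 19.05
tool_pos: [0.4587, 0.0421, 0.0436]
eef_rot: [-3.142, -0.0, 3.088]
ft_force: [-0.0, -0.7, -0.2]
gripper_width: 0.093
gripper_force: 0.0
```

Run:
```python
from h import *
a=[]
for c,(r0,r1,c0,c1) in(("top",(145,200,210,290)),("side",(165,235,215,305))):
    im=cams.capture(c);a.append(cv2.resize(im[r0:r1,c0:c1,::-1],(400,400*(r1-r0)//(c1-c0)),interpolation=cv2.INTER_CUBIC))
h=max(x.shape[0] for x in a);a=[cv2.copyMakeBorder(x,0,h-x.shape[0],0,0,cv2.BORDER_CONSTANT) for x in a]
cv2.imwrite("pics/both5.png",np.hstack(a))
```

```text
(no output)
```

View pics/both5.png

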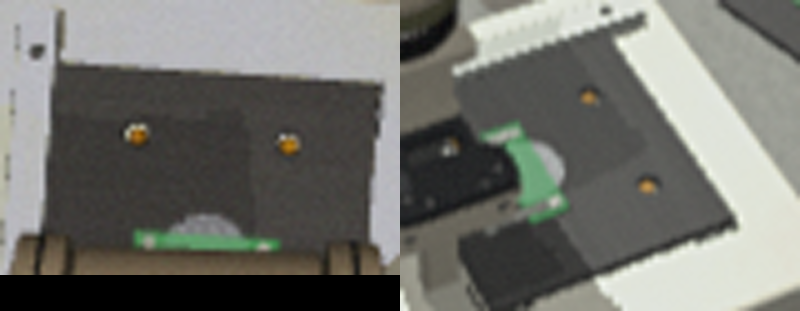

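Run:
```python
from h import *
np.set_printoptions(precision=4,suppress=True)
def P(c):
    k=cams.get_calibration(c);return np.array(k["intrinsics"])@np.linalg.inv(np.array(k["T"]))[:3]
def tri(a,b):
    X=cv2.triangulatePoints(P("top"),P("side"),np.array(a,float).reshape(2,1),np.array(b,float).reshape(2,1))[:,0];X=X[:3]/X[3]
    return X,proj("top",X)-a,proj("side",X)-b
# plate far-right top corner now; base far-right top corner
print(tri((286,161.6),(290.4,214.8)))
print(tri((305.9,145.4),((783-385)/2.96+180-.4,212/2.96+155-.4)))
B=np.array([.554,.0355]);yw=-.053
X=np.array([np.cos(yw),np.sin(yw)]);Y=np.array([-X[1],X[0]])
for n,sl,dx,z0 in(("seated",0,0,.048),("tilt",.055,0,.048)):
    for cy in(-.085,.085):
        p=np.r_[B+X*(.08+dx)+Y*cy,z0+.16*sl]
        print(n,cy,p,proj("top",p),proj("side",p))
for t in("hole_left","hole_right","pin_left","pin_right","plate"):
    for c in("top","side"):
        for r in place_of(t,c)[:4]:
            p=np.array(r["position"]); 
            q=ray(c,p,.042)[:2]-B
            if abs(q).max()<.13: print(t,c,round(r["score"],2),p,"base frame",q@X,q@Y)
```

```text
(array([ 0.6304, -0.0542,  0.0463]), array([ 0.0548, -0.1169]), array([-0.1684,  0.0287]))
(array([ 0.6755, -0.1078,  0.0314]), array([-0.3427,  0.6954]), array([ 1.0314, -0.1934]))
seated -0.085 [ 0.6294 -0.0536  0.048 ] [285.8903 161.7473] [289.8512 214.4331]
seated 0.085 [0.6384 0.1161 0.048 ] [221.576  157.7195] [260.8866 172.5854]
tilt -0.085 [ 0.6294 -0.0536  0.0568] [286.1562 161.1679] [290.1425 212.3672]
tilt 0.085 [0.6384 0.1161 0.0568] [221.3753 157.1111] [260.9851 170.4562]
hole_left top 0.73 [240.6 172.6] base frame 0.044461531084799326 0.03248257667262561
hole_left side 0.64 [257.  186.6] base frame 0.04801267251159507 0.04563006351570439
hole_left side 0.21 [250.3 204.3] base frame 0.0026686683988835767 -0.004638467792865172
hole_right top 0.62 [266.5 173.2] base frame 0.04719090360355544 -0.03590590683130781
hole_right side 0.75 [270.4 205.9] base frame 0.04951853538821962 -0.03294637716582474
pin_left top 0.82 [236.5 168. ] base frame 0.0560487962420976 0.044108566914420375
pin_left side 0.68 [258.1 190.1] base frame 0.04491847709441971 0.032481796827034566
pin_right top 0.82 [264.2 174.2] base frame 0.04414139214915479 -0.029998306232765004
pin_right side 0.77 [269.9 209.2] base frame 0.04295924254774982 -0.04253968950748711
plate top 0.72 [250.6 188.6] base frame 0.003667383545517385 0.0034481042641276894
plate side 0.63 [248.6 205.1] base frame -0.0027278761734058896 -0.005203216970929762
```

The far corner triangulates to z of about 0.046 and matches the seated prediction. I'll clear the arm and check without it in the way.

>>> move_arm(
  increments=[
    {"tx": 0, "ty": 0, "tz": 2, "wx": 0, "wy": 0, "wz": 0},
    {"tx": 0, "ty": 0, "tz": 4, "wx": 0, "wy": 0, "wz": 0},
    {"tx": 0, "ty": 0, "tz": 5, "wx": 0, "wy": 0, "wz": 0},
    {"tx": -0.5, "ty": 5, "tz": 3, "wx": 0, "wy": 0, "wz": 0},
    {"tx": -1, "ty": 6, "tz": 0, "wx": 0, "wy": 0, "wz": 0},
    {"tx": -1, "ty": 6, "tz": 0, "wx": 0, "wy": 0, "wz": 0},
    {"tx": -1, "ty": 6, "tz": 0, "wx": 0, "wy": 0, "wz": 0},
    {"tx": -1, "ty": 6, "tz": 0, "wx": 0, "wy": 0, "wz": 0},
    {"tx": -1, "ty": 6, "tz": 0, "wx": 0, "wy": 0, "wz": 0},
    {"tx": -1, "ty": 6, "tz": 0, "wx": 0, "wy": 0, "wz": 0},
  ],
)

```text
time_s: 20.9
tool_pos: [0.3931, 0.4541, 0.1836]
eef_rot: [3.142, 0.0, 3.088]
ft_force: [1.2, -0.2, 0.5]
gripper_width: 0.0931
gripper_force: 0.0
```

Run:
```python
from h import *
a=[]
for c,(r0,r1,c0,c1) in(("top",(145,240,205,300)),("side",(165,255,205,300))):
    im=cams.capture(c);a.append(cv2.resize(im[r0:r1,c0:c1,::-1],(400,400*(r1-r0)//(c1-c0)),interpolation=cv2.INTER_CUBIC))
h=max(x.shape[0] for x in a);a=[cv2.copyMakeBorder(x,0,h-x.shape[0],0,0,cv2.BORDER_CONSTANT) for x in a]
cv2.imwrite("pics/both6.png",np.hstack(a))
```

```text
(no output)
```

View pics/both6.png

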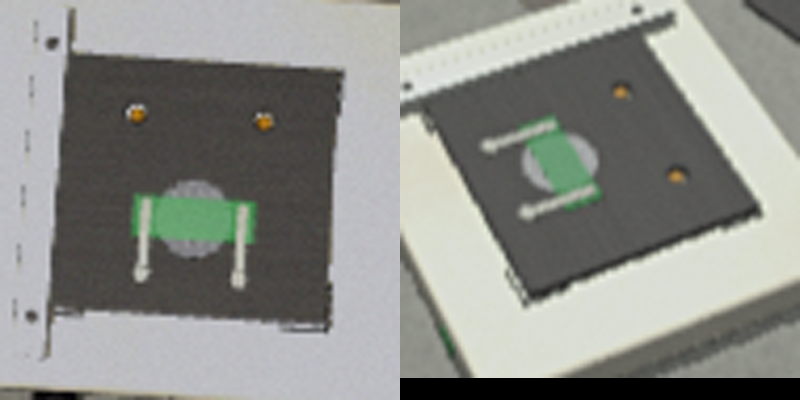

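```bash
cat > fit.py <<'E'
from m import *
obs={}
for c,win,ps,bs in(("top",(130,250,185,315),(250,205),(300,200)),("side",(155,265,180,320),(255,215),(255,245))):
    im=cams.capture(c);r0,r1,c0,c1=win;k=6
    g=cv2.cvtColor(cv2.resize(im[r0:r1,c0:c1],None,fx=k,fy=k,interpolation=cv2.INTER_CUBIC),cv2.COLOR_RGB2GRAY)
    q,a=quad(g<115,((ps[0]-c0)*k,(ps[1]-r0)*k));obs[c]=(q+.5)/k-.5+[c0,r0]
yw=-.053;B=np.array([.554,.0355,.04])
loc=np.array([[x,y,.008] for x in(-.08,.08) for y in(-.085,.085)])
def res(p,match=True):
    x,y,w,t,z=p
    W=(R.from_euler("z",yw+w)*R.from_euler("y",-t)).apply(loc-[-.08,0,0])
    W=W+B+R.from_euler("z",yw+w).apply([-.08,0,0])+R.from_euler("z",yw).apply([x,y,z])
    e=[]
    for c,o in obs.items():
        pr=np.array([proj(c,v) for v in W])
        for v in pr: e.append(o[np.argmin(np.linalg.norm(o-v,axis=1))]-v)
    return np.concatenate(e)
for zfix in(True,False):
    f=(lambda p:res(np.r_[p,0])) if zfix else res
    s=least_squares(f,np.zeros(4 if zfix else 5),x_scale=.01,diff_step=1e-3,loss="soft_l1")
    print(s.x,"rms px",np.sqrt((s.fun**2).mean()));print(f(s.x).reshape(-1,2))
E
python3 fit.py
```

```text
[ 0.0023 -0.0081 -0.0333  0.1589] rms px 22.340181116943768
[[ 29.7985  26.1511]
 [-34.838   32.4474]
 [ 23.7367 -32.2204]
 [-40.5866 -25.9538]
 [  0.7973  -0.8549]
 [-13.2475   0.3237]
 [ -0.6652   3.7473]
 [  5.6504  -1.0714]]
[-0.0424 -0.0646  0.0483 -0.0319  0.1001] rms px 25.824296323812494
[[  0.7999  10.8819]
 [-57.2406  11.9102]
 [  1.2578 -42.4851]
 [-58.3855 -41.4458]
 [  4.6849  -1.9461]
 [ -1.5422   3.3686]
 [ -1.2114   2.2375]
 [ 12.3998  -0.2349]]
```

```bash
sed -i 's/(250,205),(300,200)/(229,181),(300,200)/; s/^yw=/s=400\/95\nobs["side"]=np.array([[(u-400)\/s+204.6,v\/s+164.6] for u,v in((526,293),(758,208),(640,38),(425,103))])\nyw=/' fit.py; python3 fit.py
```

```text
[ 0.0014  0.0018 -0.0155 -0.0041] rms px 2.9835026288489144
[[ 1.471   1.093 ]
 [-0.8985  6.2271]
 [ 0.4127 -0.1556]
 [-0.5535 -9.8133]
 [ 0.2471 -0.6617]
 [ 0.5592 -0.0776]
 [-0.1392 -0.4295]
 [-0.0445  1.2862]]
[ 0.0008  0.001  -0.0117 -0.0174  0.0029] rms px 2.9977686927979046
[[  0.9808   1.0333]
 [ -1.2063   5.9251]
 [  0.221   -0.1981]
 [ -0.6813 -10.0985]
 [  0.167   -0.34  ]
 [  0.7728   0.261 ]
 [ -0.1769  -0.3978]
 [  0.1485   1.2811]]
```

```bash
python3 -c "
from cell import bot
print(bot.job_done())"
```

```text
the job is handed in; nothing more can be done
None
```

I nudged the plate square against the rail and then along it. In the last pictures both brass pins show in its holes and it measures flat on the base, about 1 mm off in x. The job is handed in, but it returned no verdict, and I did not re-measure the bystanders.

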